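Fetch the gauge from the back of the flange rail

TASK

The finned vacuum gauge stands at the closed end of the slotted grey rail, behind the elbow and the nipple. Slide these two out of the rail's open mouth and stand both in the steel tray, then slide the gauge out, keeping it upright, and seat it upright and centred on the test port's centring ring. Finally slide the elbow and the nipple back into the rail, each to the place where it stood at the start, and leave the jar, the tin and the clamp undisturbed.

Things in the scene. Friction and masses are not known exactly. Their poses are not given: they have to be found in the camera images.
- rail: Fixed grey T-slot rail on the bench, 262x80x25 mm. Origin mid-underside; x runs along the slot to the closed end, z up. Floor 6 mm up. Lips (21-25 mm up) at x -71..+123 mm hold flanges down: channel 45 wide, slot 35, so slide along x, lifted some 3 mm. End stop at +123. Open porch x -131..-71: set down, lift off there; cheeks 15 mm high lead in. Places at x -41, +25, +91 (white marks), y 0.
- elbow: Loose grey metal pipe elbow 40x67x65 mm, 0.17 kg, in the front or middle place. Origin under the middle of its outline, z up. Foot flange 40 across, 7 thick, centred at y = +14 mm; neck 30 wide; upright outlet flange 40 across at y -34..-24. At the start +y points to the rail's closed end. Grasp across x (30 mm wide) near y = +5, 45 mm up.
- nipple: Loose short straight grey metal pipe with a flange at each end, 60 mm high, 0.14 kg, in the front or middle place of the rail (where the elbow is not). Flanges 40 mm across, 8 thick; tube 28 across. Origin mid-underside, z up. Grasp across the upper flange (52 to 60 mm up) from above.
- finned_gauge: Loose vacuum gauge with upright white fins and black top, 53 mm across, 83 high, 0.3 kg, in the rear place of the rail. Origin mid-underside, z up. Foot flange 40 across, 9 thick, with a bore from below at least 18 wide and 9 deep; neck 30; finned body 52 across from 26 to 67 mm up: grasp it there, about 50 mm up.
- tray: Fixed shallow steel tray on the bench, 110 mm along x, 165 mm along y, 14 mm high, walls and floor 3 mm thick. Origin at the middle of its underside, z up.
- port: Fixed test port on the bench: round foot 74 mm across with bolts, upright stub and flange 40 across. Origin mid-underside, z up. Black rubber seat on top 46.5 mm above the origin; a tapered metal centring lip stands 4 mm above it (15 mm across at its base, 9 at its tip) and enters the gauge's bore. Seated gauge: its origin 46.5 mm above the port's.
- oring_jar: Bystander: loose white jar with black lid, 54 mm across, 70 mm high. Origin under its middle.
- grease_tin: Bystander: loose flat round tin, 56 mm across, 24 mm high. Origin under its middle.
- kf_clamp_25a: Bystander: loose light-metal swing clamp lying flat, 66 x 90 x 20 mm. Origin under its middle.
- vacuum_line: Fixed vacuum line of steel pipes left of the work, up to 165 mm high, its nearest pipes 30 to 150 mm beside the rail; at its near left end, at x = -0.14, y = -0.225 m in its frame (z up), a post with a read-out head rises to 356 mm, between the arm's start and the work. Keep clear: move over it or round it.
There are look-alikes about, which are no part of the job. Leave any green look-alike of the elbow alone.

How it is judged:
By the outcome, as a careful person would: the job done as asked, in the order asked, and still so for the second after the job is handed in, with the robot touching nothing.
It also fails if it takes over 141 s, if anything falls off the work surface, if the arm or the gripper's body presses on something with over 40 N, if the wrist force passes 120 N, or if a joint passes its speed limit or range.

ROBOT

A 6-joint arm with a two-finger parallel gripper is mounted at the origin on a cart in front of the work surface, level with it; the furniture and walls round the work are solid. World frame = base frame: x ahead of the robot, y to its left, z up, the work surface at z = 0. Lengths are in m, angles in degrees, forces in N, time in s.
With the tool pointing down it reaches from about 0.35 to 0.975 m from the base axis. Payload 17.4 kg.
Tool frame: the origin (TCP) lies on the front face of the gripper's body, between the roots of the fingers; the fingertips stand 73 mm ahead of it and the grasp point (between the pads) lies 54 mm ahead of it (ctrl.pinch_z is the distance from the TCP to the grasp point, in m); z points along the fingers, y is the line along which they close (so a half turn about z gives the same grasp; the last joint's range is limited). The gripper opens to 85 mm and grips with 20 to 120 N. Pads are 22 mm wide; open, the fingers measure 114 mm over their backs; the gripper's body (76 mm by 85 mm) begins 54 mm behind the grasp point. The pads swing forward as they close: fully open they stand 13 mm farther back than shut.
Start: joints at [70.543, 6.646, 82.598, -0, 90.757, -2.166], TCP at [0.201, 0.644, 0.304] pointing down, gripper open.
Joint ranges: [-162.19, 162.19], [-47.58, 125.68], [4.15, 143.07], [-65.23, 245.23], [0.69, 171.88], [-170.13, 170.13]. Speed limits (degrees/s): [108.29, 108.29, 127.2, 180, 180, 180].

INTERFACE

Orientations are given as a 3x3 rotation matrix whose columns are the frame's x, y, z axes.
In Python, from workcell import ctrl gives the robot as it stands.
- The arm moves only by the tool drive_tool, never from a script. Its argument "motion" is a list of rows, each a list of 6 numbers: the shift along the world's x, y, z scaled (see below), then the turn, a rotation vector about the world's x, y, z scaled (see below). A call has 1 to 12 rows; each row shifts and turns the commanded pose from where the row before left it; what a row does not reach is not made up. The controller multiplies each number of a shift by 4 cm and each number of a turn by 0.08 rad. A row lasts 1/10 s, in which the tool goes at most 50 mm and 8.59 degrees, less where a joint would pass 70% of its speed; a pose out of reach is approached as far as the arm can. A call with a number of a shift or a turn outside -1 to 1 is refused whole. A call with a gripper value outside its range is refused whole. "fingers" is the opening, from -1 (shut) to 1 (fully open), set as the call begins (left out, the last holds). The fingers move at their own pace and stop on an object; "squeeze" is the grip in N (left out, the last holds). Time passes only in rows, so rows that do not move let the fingers close. It gives the time, the measured TCP pose, the force, the opening and the grip force at its end, in the units of the state.
- ctrl.state(): the state, without advancing time (a new reading comes with each control period).
- ctrl.get_image(name): name is "scene" or "side" or "wrist"; returns the picture (384x512x3 uint8, red, green, blue); there is no depth.
- ctrl.get_calibration(name): a dict with "fx", "fy", "cx", "cy" (pixels), "k1" (the pictures are not rectified: a ray, as slopes to the right and down, at radius r is drawn at 1 + k1 r^2 times it, then the intrinsics apply), "R" (3x3) and "t" (3): a world point X has camera coordinates R X + t. Camera axes: x right, y down, z forward; pixel columns grow to the right and rows downward; lengths in m; the calibration is good to about 2 mm. A picture is of the moment at which its call begins: read the wrist's pose just before it. get_calibration takes no time and is no camera call; for the wrist camera it gives the pose at the moment of the call.
- ctrl.hand_in(): hands the job in; it is judged then, once.
Trained networks look in the newest picture that a camera, given by its name, has taken for a name from the list of things; names that differ only in an ending like _2 or _b are one class to them, and where a whole thing is asked for, a point or a joint stands for the part that bears it (a point fixed in the world has none). Each returns a list of dicts, best first, with "p" (0 to 1); they miss things now and then, are a little off and sometimes report something else, mostly with a low value. They report only what shows in the picture. A call takes as long as a camera call. They do not tell look-alikes from the thing itself.
- ctrl.find_in(label, camera): "bbox" ([centre column, centre row, width, height] in pixels, round what is visible of it).
The state is a dict: "clock": time; "q": joint angles; "joint_velocities": joint speeds; "effort": joint torques, N m; "position": TCP position; "ee_rot": TCP orientation; "ft_force": force on the tool from outside, world axes, zero at the start; "wrist_torque": the same for the moment, N m; "gripper_width": finger opening in m; "grasp_force": force on a finger pad.
Only numpy, scipy, OpenCV 4.12 (cv2) and the standard library are available. Lean on these libraries where they do the work, as an engineer would, in place of code of your own. Each camera call takes 0.05 s, during which the arm holds its last target. There are 200 camera calls.

## Working session

There is one attempt and no reset: what is moved stays moved. The work goes in short steps, Python scripts to look and compute and a tool call to move; the robot and the scene stay as the last step left them, time stands still between calls to the robot, and variables do not carry over. Pictures are saved under pics/ and viewed, at most 14 in all, crops included, and the job is handed in when it is done.

Besides the shell and the picture viewer there is one more tool, called as a command line: name --pt "numbers of a row" for each row, then --argument value for the rest. drive_tool: Moves the arm, as the interface text tells. Its arguments: {"type":"object","properties":{"motion":{"type":"array"},"fingers":{"type":"number"},"squeeze":{"type":"number"}},"required":["motion"]}

```bash
ls; mkdir -p pics
cat > h.py <<'E'
import numpy as np, cv2
from workcell import ctrl
def K(c): return np.array([[c['fx'],0,c['cx']],[0,c['fy'],c['cy']],[0,0,1.]])
def ray(c,uv):
    d=np.array([c['k1'],0,0,0.])
    p=cv2.undistortPoints(np.array([[uv]],float),K(c),d)[0,0]
    R=np.array(c['R']);t=np.array(c['t']); return -R.T@t, R.T@np.array([p[0],p[1],1.])
def onz(c,uv,z):
    o,v=ray(c,uv); return o+v*(z-o[2])/v[2]
def tri(obs):
    A=np.zeros((3,3));b=np.zeros(3)
    for c,uv in obs:
        o,v=ray(c,uv);v=v/np.linalg.norm(v);P=np.eye(3)-np.outer(v,v);A+=P;b+=P@o
    return np.linalg.solve(A,b)
def proj(c,X):
    R=np.array(c['R']);t=np.array(c['t']);p=R@np.array(X)+t;x=p[:2]/p[2];x=x*(1+c['k1']*(x@x));return np.array([c['fx']*x[0]+c['cx'],c['fy']*x[1]+c['cy']])
def snap(n,f):
    c=ctrl.get_calibration(n); im=ctrl.get_image(n); cv2.imwrite('pics/'+f,np.array(im)[:,:,::-1]); return c,np.array(im)
E
python3 - <<'E'
from h import *
for n in ['scene','side','wrist']:
    c,im=snap(n,n+'0.png')
    R=np.array(c['R']);print(n,'campos',(-R.T@np.array(c['t'])).round(3),'fwd',R[2].round(2),c['fx'])
    for l in ['rail','elbow','nipple','finned_gauge','tray','port','oring_jar','grease_tin','kf_clamp_25a','vacuum_line']:
        for d in ctrl.find_in(l,n)[:3]: 
            if d['p']>.2: print(l,np.round(d['bbox']),round(d['p'],2))
E
python3 -c "
import cv2,numpy as np
a=[cv2.imread('pics/%s0.png'%n) for n in ['scene','side','wrist']]
cv2.imwrite('pics/sc.png',cv2.resize(a[0],(800,600)));cv2.imwrite('pics/sd.png',cv2.resize(a[1],(800,600)))"
```

```text
pics
scene campos [-0.257 -0.587  0.715] fwd [ 0.71  0.38 -0.59] 374.91624934615226
rail [213. 196.  65.  38.] 0.63
elbow [186. 174.  20.  16.] 0.67
elbow [207. 189.  16.  17.] 0.59
elbow [157. 185.  18.  23.] 0.58
nipple [223. 182.  16.  18.] 0.45
finned_gauge [237. 167.  12.  25.] 0.77
finned_gauge [215. 191.  71.  46.] 0.74
tray [254. 220.  66.  39.] 0.88
oring_jar [252. 188.  16.  23.] 0.64
grease_tin [386. 266.  24.  18.] 0.77
kf_clamp_25a [122. 185.  20.  18.] 0.79
side campos [0.654 1.053 1.048] fwd [-0.06 -0.76 -0.65] 445.3203607602435
rail [251. 227.  77.  26.] 0.8
elbow [288. 262.  23.  27.] 0.86
elbow [254. 253.  15.  31.] 0.79
elbow [263. 220.  21.  12.] 0.58
nipple [245. 220.   8.  18.] 0.51
finned_gauge [226. 217.  13.  23.] 0.81
tray [265. 195.  37.  34.] 0.67
port [261. 154.  18.  19.] 0.76
oring_jar [240. 198.  16.  26.] 0.72
oring_jar [224. 216.  18.  21.] 0.28
grease_tin [260. 135.  16.  10.] 0.5
kf_clamp_25a [265. 221.  17.  14.] 0.52
wrist campos [0.128 0.666 0.374] fwd [ 0.28 -0.09 -0.96] 334.3160561697642
```

View pics/sc.png

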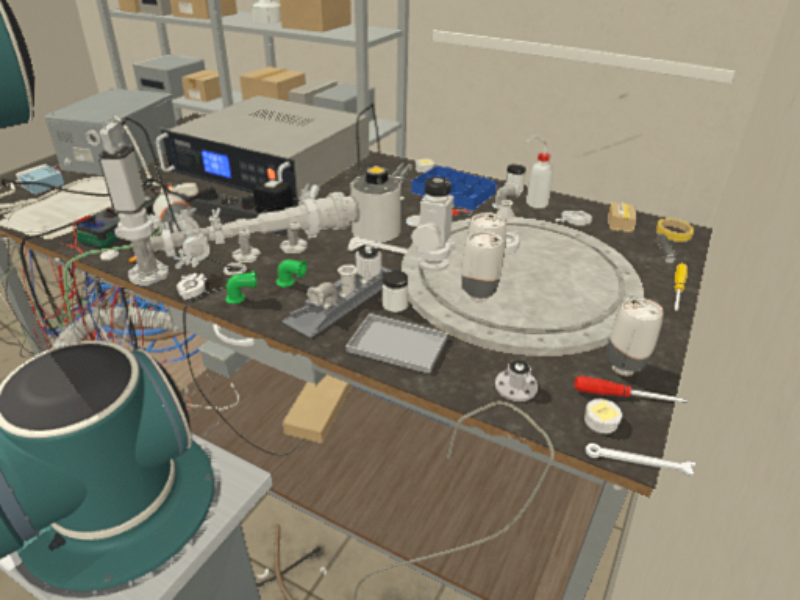

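View pics/sd.png

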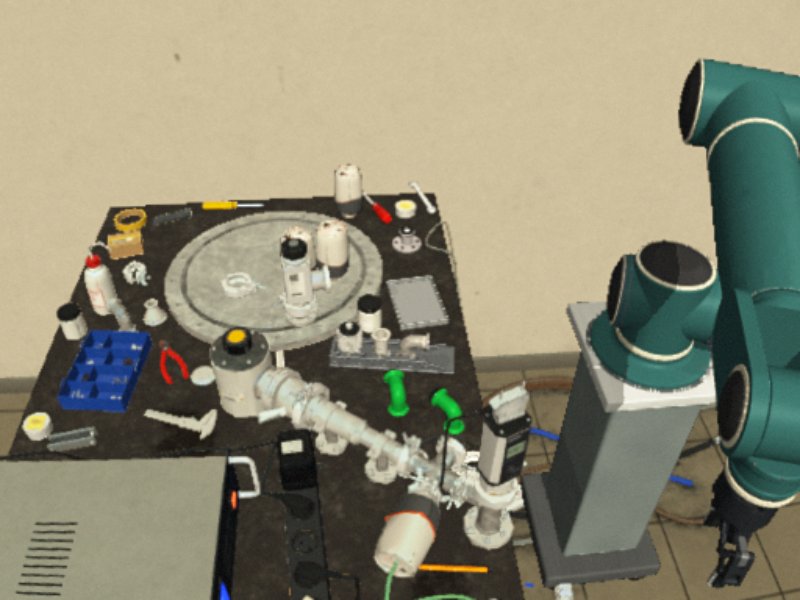

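The scene shows, at 800 px scale, the rail around (335,300). The grey elbow at its mouth is (322,293), the nipple (347,278) and the finned gauge (368,262). The jar is (395,290), tray (398,342), port (517,380) and post (125,200). The two green elbows at (240,288) and (290,270) are look-alikes. Next I'll get a coarse triangulation.

Run:
```python
from h import *
s=ctrl.get_calibration('scene');d=ctrl.get_calibration('side')
k=1.5625
P={'gauge':((237,167),(226-3,217)),'elbow':((207,189),(263,220)),'nipple':((223,182),(245,220)),'jar':((252,188),(240,198)),'port':((517/k,380/k),(407/k,240/k)),'tin':((386,266),(260,135)),'tray':((254,220),(265,195)),'posttop':((122/k,140/k),(508/k,395/k)),'postbase':((148/k,270/k),(490/k,528/k)),'clamp?':((190/k,287/k),(472/k,457/k)),'greenA':((240/k,288/k),(450/k,410/k)),'greenB':((290/k,272/k),(397/k,393/k)),
'railmouth_near':((289/k,322/k),(453/k,372/k)),'railmouthR':((318/k,332/k),(455/k,346/k)),
'pumpTop':((438/k,185/k),(295/k,245/k)),'cyl':((376/k,175/k),(238/k,338/k)), 'white1':((485/k,265/k),(332/k,245/k))}
for n,(a,b) in P.items():
    X=tri([(s,a),(d,b)]);print(n,X.round(3),(proj(s,X)-a).round(1),(proj(d,X)-b).round(1))
print(ctrl.state())
```

```text
gauge [ 0.669 -0.02   0.049] [-0.7  0.6] [-0.7 -0.6]
elbow [0.533 0.001 0.039] [ 1.3 -0.9] [1.2 1. ]
nipple [ 0.595 -0.015  0.032] [ 0.2 -0.1] [0.2 0.1]
jar [ 0.605 -0.118  0.039] [ 0.4 -0.3] [0.3 0.3]
port [ 0.508 -0.417  0.015] [-0.2  0.2] [-0.1 -0.1]
tin [ 0.498 -0.569  0.009] [-1.2  1. ] [-0.6 -0.7]
tray [ 0.512 -0.177 -0.003] [ 0.2 -0.2] [0.2 0.2]
posttop [0.443 0.4   0.315] [-1.   0.4] [-1.2 -0.6]
postbase [0.444 0.428 0.009] [-0.8  0.3] [-1.  -0.5]
clamp? [0.445 0.286 0.015] [ 1.8 -0.8] [2.  1.1]
greenA [0.477 0.177 0.028] [ 0.4 -0.2] [0.5 0.3]
greenB [0.576 0.124 0.029] [ 0.1 -0. ] [0.1 0. ]
railmouth_near [ 0.456  0.044 -0.001] [-1.2  0.8] [-1.1 -0.8]
railmouthR [ 0.445 -0.03   0.007] [-2.5  1.6] [-2.2 -1.5]
pumpTop [ 0.768 -0.129  0.216] [ 0.2 -0.2] [0.1 0.2]
cyl [0.873 0.08  0.154] [ 0.4 -0.4] [0.5 0.6]
white1 [ 0.695 -0.274  0.108] [ 0.5 -0.5] [0.3 0.4]
{'clock': 1.65, 'q': array([ 7.05419238e+01,  6.64633179e+00,  8.25963056e+01, -3.57973444e-04,
        9.07566155e+01, -2.16506755e+00]), 'joint_velocities': array([ 0.10335923, -0.00253846, -0.09708073, -0.00487318, -0.05398425,
       -0.03863488]), 'effort': array([-5.03003923e-05, -7.31731009e+01, -6.32637548e+01, -4.66106565e-05,
        6.12979165e-04,  4.01255579e-05]), 'position': array([0.20065528, 0.64449901, 0.30391687]), 'ee_rot': array([[-9.54797054e-01,  2.97258449e-01,  1.02339016e-05],
       [ 2.97258449e-01,  9.54797054e-01,  1.02130078e-05],
       [-6.73539627e-06,  1.27934635e-05, -1.00000000e+00]]), 'ft_force': array([-0.85502975, -0.47603071, -0.57973025]), 'wrist_torque': array([ 0.0259705 , -0.00275398, -0.0189375 ]), 'grasp_force': 0.0, 'gripper_width': 0.08509052534480567}
```

drive_tool --pt "-0.17 -0.93 0.42 0 0 0" --pt "-0.17 -0.93 0.42 0 0 0" --pt "-0.17 -0.93 0.42 0 0 0" --pt "-0.17 -0.93 0.42 0 0 0" --pt "-0.17 -0.93 0.42 0 0 0" --pt "-0.17 -0.93 0.42 0 0 0"

```text
clock: 2.25
position: [0.1594, 0.4197, 0.4053]
ee_rot: [[-0.955, 0.297, 0.0], [0.297, 0.955, 0.0], [-0.0, 0.0, -1.0]]
ft_force: [-0.5, -0.1, 1.0]
gripper_width: 0.0855
grasp_force: 0.0
```

drive_tool --pt "0.5 -0.9 0 0 0 0.18" --pt "0.5 -0.9 0 0 0 0.18" --pt "0.5 -0.9 0 0 0 0.18" --pt "0.5 -0.9 0 0 0 0.18" --pt "0.5 -0.9 0 0 0 0.18" --pt "0.5 -0.9 0 0 0 0.18" --pt "0.5 -0.9 0 0 0 0.18" --pt "0.5 -0.9 0 0 0 0.18" --pt "0.5 -0.9 0 0 0 0.18" --pt "0.5 -0.9 0 0 0 0.18" --pt "0.5 0 0 0 0 0"

```text
clock: 3.35
position: [0.3804, 0.0576, 0.4052]
ee_rot: [[-0.987, 0.162, 0.001], [0.162, 0.987, -0.001], [-0.002, -0.0, -1.0]]
ft_force: [-0.4, -0.2, -0.2]
gripper_width: 0.0856
grasp_force: 0.0
```

Run:
```python
from h import *
import pickle
c,im=snap('wrist','w1.png'); pickle.dump(c,open('w1.pkl','wb'))
for l in ['rail','elbow','nipple','finned_gauge','tray','oring_jar']:
    for d in ctrl.find_in(l,'wrist')[:3]:
        if d['p']>.2: print(l,np.round(d['bbox'],1),round(d['p'],2))
R=np.array(c['R']);print((-R.T@np.array(c['t'])).round(3),R.round(3).tolist())
cv2.imwrite('pics/w1b.png',cv2.resize(im[:,:,::-1],(800,600),interpolation=cv2.INTER_CUBIC))
```

```text
rail [234.4 274.8  54.  157.3] 0.87
elbow [317.4 272.1  42.5  50.9] 0.83
elbow [350.5 208.8  43.6  52.3] 0.79
elbow [231.9 259.1  27.5  44.2] 0.64
nipple [232.2 302.9  21.9  47.1] 0.77
finned_gauge [234.6 345.7  35.5  38. ] 0.77
tray [116.  253.3 125.3  87.4] 0.9
tray [171.1 319.1  43.1  56.7] 0.31
oring_jar [171.9 318.6  44.7  54.2] 0.57
[0.305 0.069 0.475] [[0.162, 0.987, 0.0], [0.942, -0.155, 0.298], [0.294, -0.048, -0.955]]
```

View pics/w1b.png

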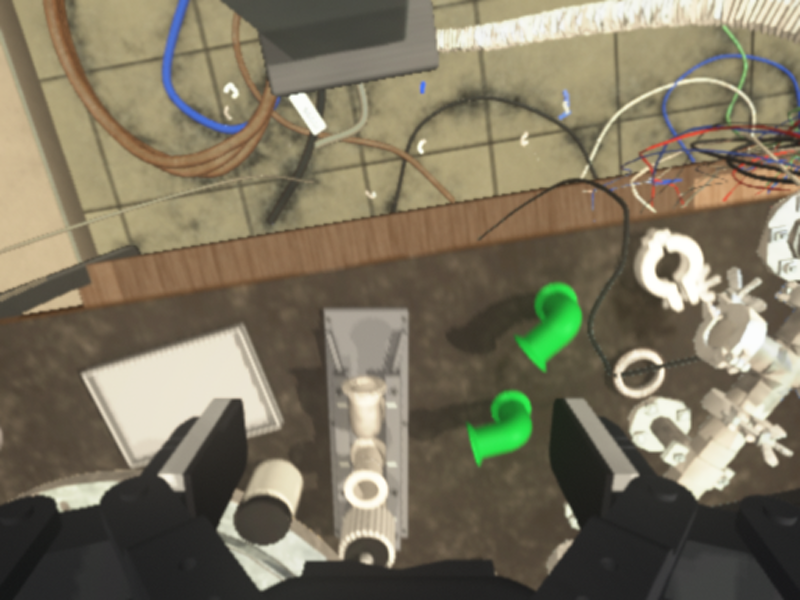

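The wrist view (800 px scale) shows the rail running straight down the image. The mouth corners are at (324,310) and (408,309), the grey elbow at (364,400), the nipple's top flange at (366,490) and the gauge at (367,540). The jar is at (268,505), tray at (182,395) and the green elbows at (545,325) and (500,428). I'll take a second view further forward and lower.

drive_tool --pt "0.8 -0.4 -0.5 0 0 0" --pt "0.8 -0.4 -0.5 0 0 0" --pt "0.8 -0.4 -0.5 0 0 0" --pt "0.8 -0.4 -0.5 0 0 0" --pt "0 0 0 0 0 0"

```text
clock: 4.2
position: [0.5093, -0.0034, 0.3209]
ee_rot: [[-0.988, 0.157, -0.005], [0.157, 0.988, -0.0], [0.005, -0.001, -1.0]]
ft_force: [0.1, 1.3, 0.5]
gripper_width: 0.0854
grasp_force: 0.0
```

Run:
```python
from h import *
import pickle
c,im=snap('wrist','w2.png'); pickle.dump(c,open('w2.pkl','wb'))
for l in ['rail','elbow','nipple','finned_gauge','tray','oring_jar']:
    for d in ctrl.find_in(l,'wrist')[:3]:
        if d['p']>.2: print(l,np.round(d['bbox'],1),round(d['p'],2))
R=np.array(c['R']);print((-R.T@np.array(c['t'])).round(3),ctrl.state()['position'].round(4))
cr=im[130:384,130:400][:,:,::-1];print(cr.shape)
cv2.imwrite('pics/w2b.png',cv2.resize(cr,None,fx=2.36,fy=2.36,interpolation=cv2.INTER_CUBIC))
```

```text
rail [263.6 210.2  74.1 211.9] 0.95
elbow [374.5 207.2  58.4  56.9] 0.8
elbow [423.8 114.7  60.   68.7] 0.73
elbow [181.8 270.7  52.7  63.6] 0.63
nipple [263.3 247.1  33.8  54.9] 0.9
finned_gauge [261.3 302.8  48.4  61.6] 0.66
tray [106.6 180.  165.9 126.6] 0.59
oring_jar [180.9 272.5  48.3  68.2] 0.6
[0.434 0.008 0.392] [ 0.5073 -0.0021  0.3259]
(254, 270, 3)
```

View pics/w2b.png

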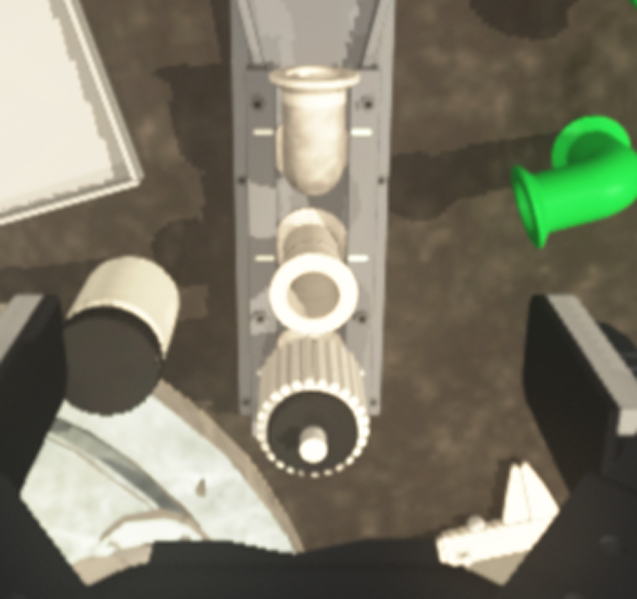

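The close view (crop scale 2.36, offset 130,130) shows white marks at (263/361,131) for the front place and (263/357,258) for the middle. The elbow is at the front with its outlet flange toward the mouth, the nipple's top ring is at (313,294), and the gauge top is at (312,432). The pieces that matter are clearly the grey elbow, not the green ones.

Run:
```python
from h import *
import pickle
c1=pickle.load(open('w1.pkl','rb'));c0=pickle.load(open('w2.pkl','rb'))
c2,im=snap('wrist','w3.png');pickle.dump(c2,open('w3.pkl','wb'))
a=cv2.imread('pics/w2.png').astype(float);b=im[:,:,::-1].astype(float)
print('shift w2->w3',cv2.phaseCorrelate(a.mean(2),b.mean(2)), np.array(c2['t'])-np.array(c0['t']))
k=1.5625;f=lambda u,v:(130+u/2.36,130+v/2.36)
print('nipple top',tri([(c1,(366/k,489/k)),(c0,f(313,294))]))
print('mouthlipL/R front', onz(c0,f(232,68),.025), onz(c0,f(392,68),.025))
F=(onz(c0,f(263,131),.025)+onz(c0,f(361,131),.025))/2;M=(onz(c0,f(263,258),.025)+onz(c0,f(357.5,258),.025))/2
print('front',F,'mid',M,'dist',np.linalg.norm(M-F),'yaw',np.degrees(np.arctan2(*(M-F)[1::-1])))
for z in(.062,.066,.07): print('nip z',z,onz(c0,f(313,294),z), 'd', np.linalg.norm(onz(c0,f(269.5,294),z)-onz(c0,f(357.5,294),z)))
print('gauge black top', onz(c0,f(313,432),.085), 'jar top', onz(c0,f(114,362),.07))
print('flange outlet top', onz(c0,f(314,72),.071), onz(c0,f(269,76),.051), onz(c0,f(359,76),.051))
print('rail side edges', [onz(c0,f(u,v),.025) for u,v in((232,68),(392,68),(240,410),(380,412))])
```

```text
shift w2->w3 ((-0.2753935628799127, -1.1501204997875618), 0.536224950318425) [-0.00075824 -0.00059623  0.00130009]
nipple top [ 0.59800594 -0.00898876  0.07015729]
mouthlipL/R front [ 0.49829335 -0.03199133  0.025     ] [0.51016843 0.04228685 0.025     ]
front [5.34568588e-01 5.04064467e-04 2.50000000e-02] mid [ 0.60026074 -0.01044285  0.025     ] dist 0.06659799795001548 yaw -9.46081378459899
nip z 0.062 [ 0.60161273 -0.01011281  0.062     ] d 0.040633645021065194
nip z 0.066 [ 0.59958268 -0.00989718  0.066     ] d 0.04014047651887084
nip z 0.07 [ 0.59755262 -0.00968156  0.07      ] d 0.03964730801667651
gauge black top [ 0.65864793 -0.01935533  0.085     ] jar top [ 0.6174674  -0.10605155  0.07      ]
flange outlet top [0.49724106 0.00602142 0.071     ] [ 0.49980752 -0.01381339  0.051     ] [0.5060318  0.02511919 0.051     ]
rail side edges [array([ 0.49829335, -0.03199133,  0.025     ]), array([0.51016843, 0.04228685, 0.025     ]), array([ 0.68257173, -0.0614245 ,  0.025     ]), array([0.69574912, 0.01298677, 0.025     ])]
```

drive_tool --pt "0.14 0.01 -0.9 0 0 0" --pt "0.14 0.01 -0.9 0 0 0" --pt "0.14 0.01 -0.9 0 0 0" --pt "0.13 0.01 -0.9 0 0 0" --pt "0.13 0 -0.9 0 0 0" --pt "0.13 0 -0.6 0 0 0" --pt "0 0 -0.3 0 0 0" --pt "0 0 0 0 0 0" --pt "0 0 0 0 0 0" --fingers 1 --squeeze 40

```text
clock: 5.5
position: [0.5405, -0.001, 0.1101]
ee_rot: [[-0.988, 0.157, 0.001], [0.157, 0.988, -0.0], [-0.001, 0.0, -1.0]]
ft_force: [0.0, 1.4, 0.4]
gripper_width: 0.0854
grasp_force: 0.0
```

Run:
```python
from h import *
print(ctrl.pinch_z, ctrl.state()['position'], ctrl.state()['ee_rot'].round(4).tolist())
c,im=snap('wrist','g1.png');cv2.imwrite('pics/g1b.png',cv2.resize(im[:,:,::-1],(800,600),interpolation=cv2.INTER_CUBIC))
```

```text
0.0539 [ 0.54053964 -0.00103338  0.11012778] [[-0.9876, 0.157, 0.0014], [0.157, 0.9876, -0.0], [-0.0014, 0.0002, -1.0]]
```

View pics/g1b.png

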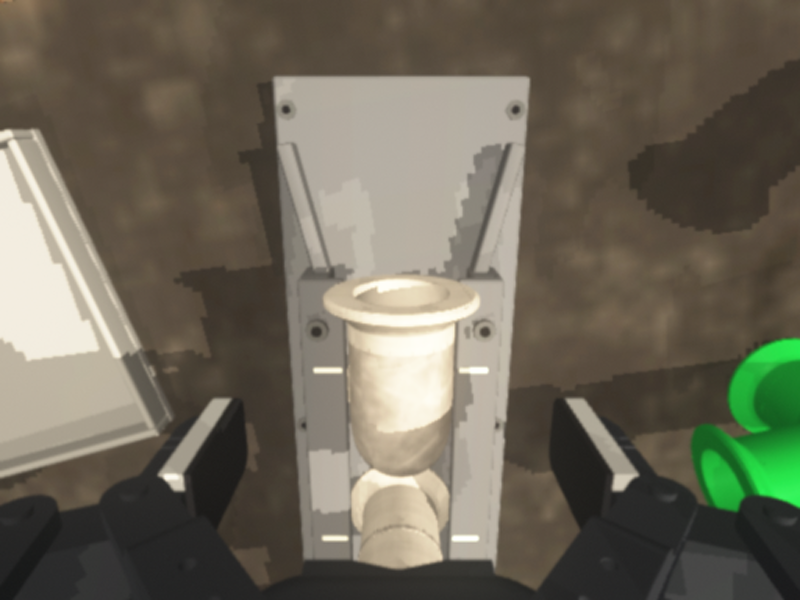

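The gripper straddles the grey elbow centrally. The rail marks' midpoint is column 401, and the mouth edge runs level from (275,77) to (529,77). I'll lower 5 mm and grip.

drive_tool --pt "0 0 -0.12 0 0 0" --pt "0 0 0 0 0 0" --pt "0 0 0 0 0 0" --pt "0 0 0 0 0 0" --pt "0 0 0 0 0 0" --pt "0 0 0 0 0 0" --pt "0 0 0 0 0 0" --pt "0 0 0 0 0 0" --pt "0 0 0 0 0 0" --fingers -1 --squeeze 40

```text
clock: 6.45
position: [0.5404, -0.0011, 0.1043]
ee_rot: [[-0.988, 0.157, 0.0], [0.157, 0.988, -0.0], [-0.0, 0.0, -1.0]]
ft_force: [-1.6, 0.6, 5.6]
gripper_width: 0.0268
grasp_force: 40.6
```

drive_tool --pt "0 0 0.04 0 0 0" --pt "0 0 0.04 0 0 0" --pt "0 0 0 0 0 0" --pt "0 0 0 0 0 0"

```text
clock: 6.85
position: [0.5402, -0.0011, 0.1069]
ee_rot: [[-0.988, 0.157, -0.0], [0.157, 0.988, -0.0], [0.0, -0.0, -1.0]]
ft_force: [0.8, -0.0, -1.9]
gripper_width: 0.0267
grasp_force: 39.8
```

drive_tool --pt "-0.12 0.02 0.01 0 0 0" --pt "-0.37 0.059 0 0 0 0" --pt "-0.37 0.059 0 0 0 0" --pt "-0.37 0.059 0 0 0 0" --pt "-0.37 0.059 0 0 0 0" --pt "-0.37 0.059 0 0 0 0" --pt "0 0 0 0 0 0"

```text
clock: 7.55
position: [0.4601, 0.0117, 0.1073]
ee_rot: [[-0.988, 0.157, -0.0], [0.157, 0.988, 0.0], [0.0, -0.0, -1.0]]
ft_force: [0.0, 0.1, -1.9]
gripper_width: 0.0267
grasp_force: 39.8
```

Run:
```python
from h import *
import pickle
c1=pickle.load(open('w1.pkl','rb'));k=1.5625
P=[onz(c1,(u/k,v/k),.014) for u,v in((82,375),(241,325),(283,427),(135,468))]
for p in P:print(p.round(4))
print([np.linalg.norm(P[i]-P[(i+1)%4]).round(3) for i in range(4)], np.mean(P,0).round(4))
```

```text
[ 0.4672 -0.2668  0.014 ]
[ 0.4424 -0.102   0.014 ]
[ 0.5541 -0.0877  0.014 ]
[ 0.576  -0.2486  0.014 ]
[np.float64(0.167), np.float64(0.113), np.float64(0.162), np.float64(0.11)] [ 0.5099 -0.1763  0.014 ]
```

drive_tool --pt "0 0 0.5 0 0 0" --pt "0 0 0.4 0 0 0" --pt "0.22 -0.75 0 0 0 0" --pt "0.22 -0.75 0 0 0 0" --pt "0.22 -0.75 0 0 0 0" --pt "0.22 -0.75 0 0 0 0" --pt "0.22 -0.75 0 0 0 0" --pt "0 0 -0.4 0 0 0" --pt "0 0 -0.3 0 0 0" --pt "0 0 -0.2 0 0 0" --pt "0 0 -0.09 0 0 0" --pt "0 0 0 0 0 0"

```text
clock: 8.75
position: [0.5053, -0.1378, 0.1034]
ee_rot: [[-0.988, 0.156, -0.001], [0.156, 0.988, 0.0], [0.001, 0.0, -1.0]]
ft_force: [-0.2, 0.1, -1.1]
gripper_width: 0.0269
grasp_force: 40.0
```

drive_tool --pt "0 0 0 0 0 0" --pt "0 0 0 0 0 0"

```text
clock: 8.95
position: [0.5057, -0.1383, 0.1045]
ee_rot: [[-0.988, 0.157, 0.001], [0.157, 0.988, -0.0], [-0.001, -0.0, -1.0]]
ft_force: [0.7, -0.5, -2.2]
gripper_width: 0.0266
grasp_force: 40.0
```

drive_tool --pt "0 0 -0.05 0 0 0" --pt "0 0 -0.02 0 0 0" --pt "0 0 0 0 0 0" --pt "0 0 0 0 0 0"

```text
clock: 9.35
position: [0.5056, -0.1385, 0.1013]
ee_rot: [[-0.988, 0.157, 0.0], [0.157, 0.988, -0.0], [-0.0, 0.0, -1.0]]
ft_force: [-0.4, 0.2, 1.2]
gripper_width: 0.0268
grasp_force: 40.3
```

drive_tool --pt "0 0 0 0 0 0" --pt "0 0 0 0 0 0" --pt "0 0 0 0 0 0" --pt "0 0 0 0 0 0" --pt "0 0 0.3 0 0 0" --pt "0 0 0.9 0 0 0" --pt "0 0 1 0 0 0" --fingers 0.4

```text
clock: 10.05
position: [0.5049, -0.1383, 0.1901]
ee_rot: [[-0.988, 0.157, -0.002], [0.157, 0.988, 0.001], [0.002, 0.0, -1.0]]
ft_force: [0.2, -0.1, 0.8]
gripper_width: 0.0597
grasp_force: 0.0
```

drive_tool --pt "0.59 0.8 0 0 0 0" --pt "0.59 0.8 0 0 0 0" --pt "0.59 0.8 0 0 0 0" --pt "0.59 0.8 0 0 0 0" --pt "0 0 -0.4 0 0 0" --pt "0 0 0 0 0 0" --pt "0 0 0 0 0 0" --fingers 0.6

```text
clock: 10.75
position: [0.5994, -0.011, 0.1733]
ee_rot: [[-0.988, 0.157, -0.001], [0.157, 0.988, -0.0], [0.001, -0.0, -1.0]]
ft_force: [0.6, 0.5, 0.5]
gripper_width: 0.068
grasp_force: 0.0
```

Run:
```python
from h import *
print(ctrl.state()['position'])
c,im=snap('wrist','g2.png');cv2.imwrite('pics/g2b.png',cv2.resize(im[:,:,::-1],(800,600),interpolation=cv2.INTER_CUBIC))
O=np.array([.5753,-.0062]);u=np.array([.9874,-.1582])
for x,z in((-.041,.025),(.025,.025),(.025,.066),(.091,.089)): 
    p=O+u*x; print(x,z,(proj(c,[*p,z])*1.5625).round(1))
```

```text
[ 0.59936767 -0.0110082   0.17327384]
-0.041 0.025 [402.1 170.8]
0.025 0.025 [401.7 324.4]
0.025 0.066 [402.5 361.2]
0.091 0.089 [402.6 553.8]
```

View pics/g2b.png

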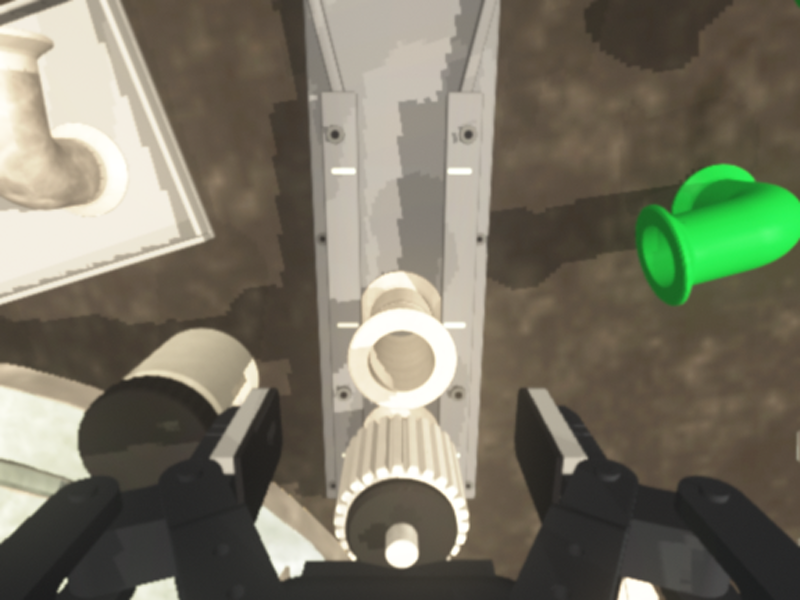

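The elbow stands in the tray at (60,130). The nipple's top ring is centred at (402,358), the gauge top at (400,530), and the predicted marks agree to about 1 px. Next I'll grip the nipple.

drive_tool --pt "0.01 0.02 -0.7 0 0 0" --pt "0 0 -0.5 0 0 0" --pt "0 0 -0.23 0 0 0" --pt "0 0 0 0 0 0" --pt "0 0 0 0 0 0"

```text
clock: 11.3
position: [0.6006, -0.0101, 0.1172]
ee_rot: [[-0.987, 0.158, 0.001], [0.158, 0.987, -0.0], [-0.001, 0.0, -1.0]]
ft_force: [-0.1, -0.5, -0.5]
gripper_width: 0.0688
grasp_force: 0.0
```

drive_tool --pt "0 0 0 0 0 0" --pt "0 0 0 0 0 0" --pt "0 0 0 0 0 0" --pt "0 0 0 0 0 0" --pt "0 0 0 0 0 0" --pt "0 0 0 0 0 0" --fingers -1 --squeeze 40

```text
clock: 11.9
position: [0.6007, -0.0098, 0.1173]
ee_rot: [[-0.988, 0.157, 0.002], [0.157, 0.988, -0.0], [-0.002, -0.0, -1.0]]
ft_force: [-1.8, -1.2, 7.4]
gripper_width: 0.0364
grasp_force: 39.1
```

drive_tool --pt "0 0 0.04 0 0 0" --pt "0 0 0.04 0 0 0" --pt "0 0 0 0 0 0" --pt "0 0 0 0 0 0"

```text
clock: 12.3
position: [0.6002, -0.0097, 0.119]
ee_rot: [[-0.988, 0.157, -0.0], [0.157, 0.988, 0.0], [0.0, 0.0, -1.0]]
ft_force: [0.0, 0.5, 0.2]
gripper_width: 0.0367
grasp_force: 40.0
```

drive_tool --pt "0 0 0.04 0 0 0" --pt "0 0 0 0 0 0" --pt "0 0 0 0 0 0"

```text
clock: 12.6
position: [0.6003, -0.0097, 0.1207]
ee_rot: [[-0.988, 0.157, 0.0], [0.157, 0.988, 0.0], [-0.0, 0.0, -1.0]]
ft_force: [-0.6, -1.4, -1.3]
gripper_width: 0.0366
grasp_force: 40.0
```

drive_tool --pt "-0.123 0.02 0 0 0 0" --pt "-0.37 0.059 0 0 0 0" --pt "-0.37 0.059 0 0 0 0" --pt "-0.37 0.059 0 0 0 0" --pt "-0.37 0.059 0 0 0 0" --pt "-0.37 0.059 0 0 0 0" --pt "-0.37 0.059 0 0 0 0" --pt "-0.37 0.059 0 0 0 0" --pt "-0.37 0.059 0 0 0 0" --pt "0 0 0 0 0 0"

```text
clock: 13.6
position: [0.4756, 0.0102, 0.1206]
ee_rot: [[-0.988, 0.157, -0.0], [0.157, 0.988, 0.0], [0.0, 0.0, -1.0]]
ft_force: [0.7, -0.0, -1.2]
gripper_width: 0.0368
grasp_force: 40.1
```

drive_tool --pt "0 0 0.5 0 0 0" --pt "0 0 0.9 0 0 0" --pt "0 0 0.6 0 0 0" --pt "0.168 -0.949 0 0 0 0" --pt "0.168 -0.949 0 0 0 0" --pt "0.168 -0.949 0 0 0 0" --pt "0.168 -0.949 0 0 0 0" --pt "0.168 -0.949 0 0 0 0" --pt "0.168 -0.949 0 0 0 0" --pt "0 0 0 0 0 0" --pt "0 0 -0.6 0 0 0" --pt "0 0 -0.8 0 0 0"

```text
clock: 14.8
position: [0.5181, -0.2183, 0.1454]
ee_rot: [[-0.987, 0.158, 0.003], [0.158, 0.987, -0.001], [-0.003, -0.001, -1.0]]
ft_force: [-0.1, -0.5, -2.4]
gripper_width: 0.0363
grasp_force: 40.4
```

drive_tool --pt "0 0 -0.5 0 0 0" --pt "0 0 -0.19 0 0 0" --pt "0 0 0 0 0 0" --pt "0 0 -0.03 0 0 0" --pt "0 0 0 0 0 0" --pt "0 0 0 0 0 0"

```text
clock: 15.4
position: [0.5176, -0.2179, 0.1169]
ee_rot: [[-0.988, 0.157, 0.001], [0.157, 0.988, -0.001], [-0.001, -0.0, -1.0]]
ft_force: [-0.6, -1.0, -1.9]
gripper_width: 0.0365
grasp_force: 40.7
```

drive_tool --pt "0 0 -0.05 0 0 0" --pt "0 0 0 0 0 0" --pt "0 0 0 0 0 0" --pt "0 0 0 0 0 0"

```text
clock: 15.8
position: [0.5175, -0.2179, 0.1144]
ee_rot: [[-0.988, 0.157, 0.001], [0.157, 0.988, -0.0], [-0.001, -0.0, -1.0]]
ft_force: [1.3, -0.2, 5.2]
gripper_width: 0.0362
grasp_force: 41.0
```

drive_tool --pt "0 0 0 0 0 0" --pt "0 0 0 0 0 0" --pt "0 0 0 0 0 0" --pt "0 0 0 0 0 0" --pt "0 0 0.4 0 0 0" --pt "0 0 0.9 0 0 0" --pt "0 0 0.9 0 0 0" --pt "0 0 0 0 0 0" --fingers 0.4

```text
clock: 16.6
position: [0.5186, -0.2184, 0.2085]
ee_rot: [[-0.988, 0.157, 0.007], [0.157, 0.988, -0.003], [-0.008, -0.002, -1.0]]
ft_force: [0.0, 0.4, 0.7]
gripper_width: 0.0595
grasp_force: 0.0
```

Run:
```python
from h import *
import pickle
s=ctrl.get_calibration('scene');d=ctrl.get_calibration('side');c0=pickle.load(open('w2.pkl','rb'));k=1.5625
f=lambda u,v:(130+u/2.36,130+v/2.36)
for z in (.02,.06,.1,.15): print(z,onz(c0,f(522,462),z).round(3),onz(c0,f(440,545),z).round(3))
O=np.array([.5753,-.0062]);u=np.array([.9874,-.1582]);v=np.array([.1582,.9874])
for n,a,b in [('paddle',(352,243),(283,350)),('paddleR',(405,250),(279,362))]:
    X=tri([(s,(a[0]/k,a[1]/k)),(d,(b[0]/k,b[1]/k))]);print(n,X,proj(s,X)*k-a,(X[:2]-O)@u,(X[:2]-O)@v)
c,im=snap('side','s2.png');im2=im[150:300,140:340,::-1];cv2.imwrite('pics/s2b.png',cv2.resize(im2,(800,600),interpolation=cv2.INTER_CUBIC))
```

```text
0.02 [0.744 0.087 0.02 ] [0.794 0.036 0.02 ]
0.06 [0.711 0.079 0.06 ] [0.755 0.033 0.06 ]
0.1 [0.678 0.07  0.1  ] [0.717 0.03  0.1  ]
0.15 [0.636 0.06  0.15 ] [0.668 0.026 0.15 ]
paddle [0.77195709 0.0543123  0.05496058] [ 12.44203781 -11.64043189] 0.1846061644572452 0.0908610004691963
paddleR [ 0.82378971 -0.02102875 -0.00481776] [-2.14385063  1.93414709] 0.24770464691158572 0.024669162266632468
```

View pics/s2b.png

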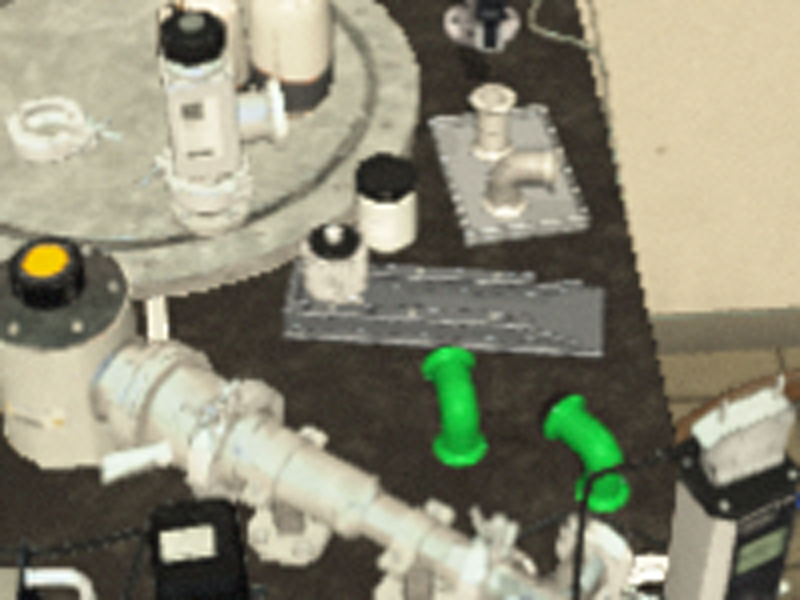

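The side view shows both pieces standing in the tray, the elbow at (515,180) and the nipple at (493,120). The gauge is alone in the rail at (335,265), with the pipes well clear. On to the gauge.

drive_tool --pt "0 0.98 0 0 0 0" --pt "0 0.98 0 0 0 0" --pt "0 0.98 0 0 0 0" --pt "0 0.98 0 0 0 0" --pt "0 0.98 0 0 0 0" --pt "0.92 0 0 0 0 0" --pt "0.92 0 0 0 0 0" --pt "0.92 0 0 0 0 0" --pt "0.92 0 0 0 0 0" --pt "0 0 0 0 0 0" --pt "0 0 0 0 0 0" --fingers 0.75

```text
clock: 17.75
position: [0.6643, -0.0218, 0.2007]
ee_rot: [[-0.988, 0.157, -0.002], [0.157, 0.988, 0.0], [0.002, -0.0, -1.0]]
ft_force: [0.1, -0.1, -0.7]
gripper_width: 0.0749
grasp_force: 0.0
```

Run:
```python
from h import *
print(ctrl.state()['position'])
c,im=snap('wrist','g3.png');cv2.imwrite('pics/g3b.png',cv2.resize(im[:,:,::-1],(800,600),interpolation=cv2.INTER_CUBIC))
O=np.array([.5753,-.0062]);u=np.array([.9874,-.1582])
for x,z in((-.041,.025),(.025,.025),(.091,.025),(.091,.073),(.091,.089)): 
    p=O+u*x; print(x,z,(proj(c,[*p,z])*1.5625).round(1))
```

```text
[ 0.66430925 -0.02175652  0.20072467]
-0.041 0.025 [402.7   6.6]
0.025 0.025 [402.2 168.7]
0.091 0.025 [401.8 306.8]
0.091 0.073 [402.8 341.9]
0.091 0.089 [403.2 357.3]
```

View pics/g3b.png

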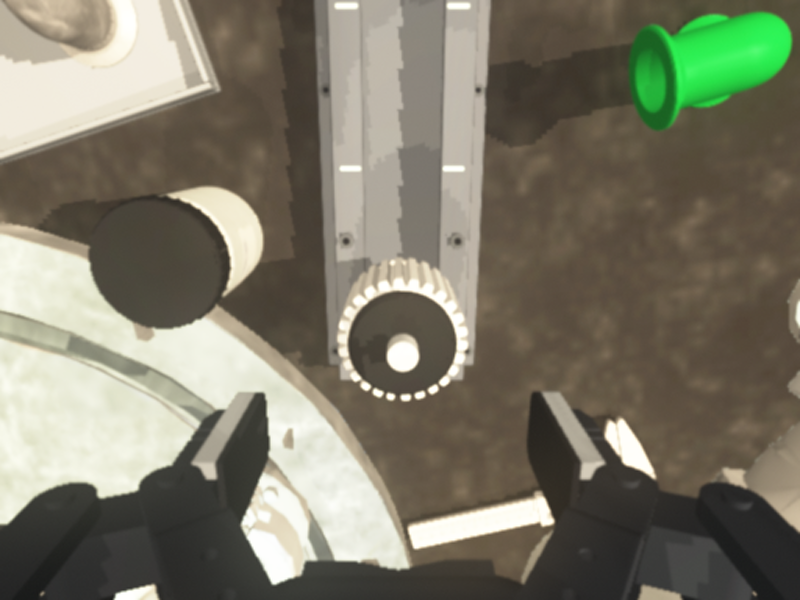

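The gauge is centred under the gripper at column 402, with its knob at (402,353) against a predicted (403,357). I'll descend and grip.

drive_tool --pt "0.02 0.02 -0.9 0 0 0" --pt "0 0 -0.8 0 0 0" --pt "0 0 -0.4 0 0 0" --pt "0 0 -0.15 0 0 0" --pt "0 0 0 0 0 0" --pt "0 0 0 0 0 0"

```text
clock: 18.4
position: [0.6657, -0.021, 0.1137]
ee_rot: [[-0.988, 0.157, 0.002], [0.157, 0.988, -0.0], [-0.002, 0.0, -1.0]]
ft_force: [0.5, 0.1, -0.0]
gripper_width: 0.0748
grasp_force: 0.0
```

drive_tool --pt "0 0 0 0 0 0" --pt "0 0 0 0 0 0" --pt "0 0 0 0 0 0" --pt "0 0 0 0 0 0" --pt "0 0 0 0 0 0" --pt "0 0 0 0 0 0" --fingers -1 --squeeze 50

```text
clock: 19.0
position: [0.6658, -0.021, 0.1135]
ee_rot: [[-0.988, 0.157, 0.002], [0.157, 0.988, -0.0], [-0.002, 0.0, -1.0]]
ft_force: [-2.2, 0.7, 7.0]
gripper_width: 0.051
grasp_force: 52.2
```

drive_tool --pt "0 0 0.05 0 0 0" --pt "0 0 0.04 0 0 0" --pt "0 0 0 0 0 0" --pt "0 0 0 0 0 0"

```text
clock: 19.4
position: [0.6652, -0.021, 0.1153]
ee_rot: [[-0.988, 0.157, -0.0], [0.157, 0.988, 0.0], [0.0, 0.0, -1.0]]
ft_force: [-0.4, -0.6, -4.0]
gripper_width: 0.051
grasp_force: 52.6
```

drive_tool --pt "0 0 0.03 0 0 0" --pt "-0.12 0.02 0 0 0 0" --pt "-0.25 0.04 0 0 0 0" --pt "-0.37 0.059 0 0 0 0" --pt "-0.37 0.059 0 0 0 0" --pt "0 0 0 0 0 0"

```text
clock: 20.0
position: [0.619, -0.0135, 0.1166]
ee_rot: [[-0.988, 0.157, -0.001], [0.157, 0.988, 0.0], [0.001, -0.0, -1.0]]
ft_force: [-0.3, -0.2, -3.5]
gripper_width: 0.0512
grasp_force: 52.6
```

drive_tool --pt "-0.4 0.064 0 0 0 0" --pt "-0.4 0.064 0 0 0 0" --pt "-0.4 0.064 0 0 0 0" --pt "-0.4 0.064 0 0 0 0" --pt "-0.4 0.064 0 0 0 0" --pt "-0.4 0.064 0 0 0 0" --pt "-0.4 0.064 0 0 0 0" --pt "-0.4 0.064 0 0 0 0" --pt "-0.4 0.064 0 0 0 0" --pt "0 0 0 0 0 0"

```text
clock: 21.0
position: [0.4756, 0.0094, 0.1167]
ee_rot: [[-0.988, 0.157, 0.0], [0.157, 0.988, 0.0], [-0.0, 0.0, -1.0]]
ft_force: [-0.4, 0.5, -4.1]
gripper_width: 0.0513
grasp_force: 52.7
```

drive_tool --pt "0 0 0.4 0 0 0" --pt "0 0 0.9 0 0 0" --pt "0 0 0.9 0 0 0" --pt "0 0 0.9 0 0 0" --pt "0.14 -0.94 0 0 0 0" --pt "0.14 -0.94 0 0 0 0" --pt "0.14 -0.94 0 0 0 0" --pt "0.14 -0.94 0 0 0 0" --pt "0.14 -0.94 0 0 0 0" --pt "0.14 -0.94 0 0 0 0" --pt "0.14 -0.94 0 0 0 0" --pt "0.14 -0.94 0 0 0 0"

```text
clock: 22.2
position: [0.522, -0.2936, 0.2407]
ee_rot: [[-0.988, 0.157, 0.0], [0.157, 0.988, -0.0], [-0.0, -0.0, -1.0]]
ft_force: [0.9, 1.0, -2.9]
gripper_width: 0.0513
grasp_force: 53.7
```

drive_tool --pt "0.14 -0.94 0 0 0 0" --pt "0.14 -0.94 0 0 0 0" --pt "0 0 0 0 0 0" --pt "0 0 0 0 0 0"

```text
clock: 22.6
position: [0.533, -0.3677, 0.24]
ee_rot: [[-0.987, 0.158, -0.001], [0.158, 0.987, 0.001], [0.001, 0.0, -1.0]]
ft_force: [-0.7, 0.3, -3.8]
gripper_width: 0.051
grasp_force: 53.9
```

Run:
```python
from h import *
import pickle
print(ctrl.state()['position'],ctrl.state()['joint_velocities'].round(1))
c,im=snap('wrist','p1.png');pickle.dump(c,open('p1.pkl','wb'));cv2.imwrite('pics/p1b.png',cv2.resize(im[:,:,::-1],(800,600),interpolation=cv2.INTER_CUBIC))
print(ctrl.find_in('port','wrist')[:2])
```

```text
[ 0.53295783 -0.36770912  0.24004464] [ 1.3 -1.6  1.2  0.1  0.1  0.2]
[{'bbox': [198.9, 160.1, 77.2, 76.1], 'p': 0.87}]
```

View pics/p1b.png

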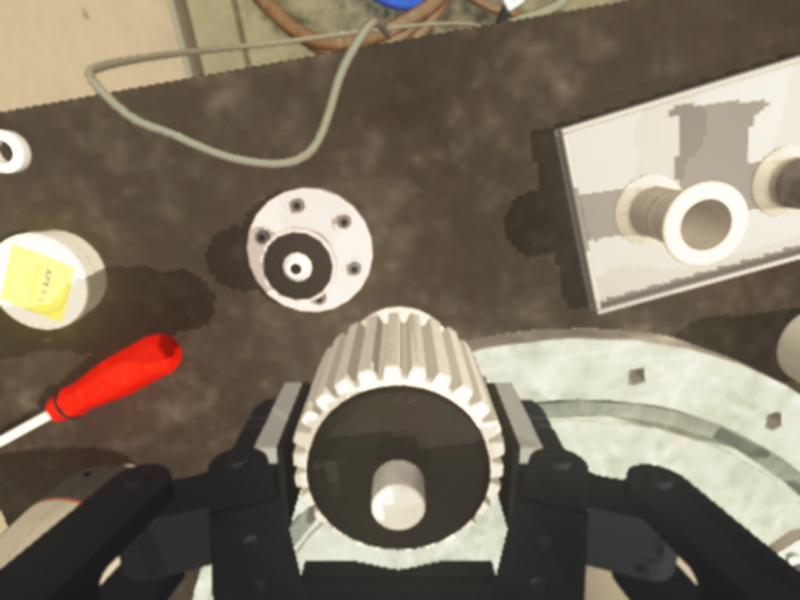

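The port's lip is at (297,267), with the black seat ring at (298,265). The held gauge is upright between the fingers, its fin rim spanning columns 296 to 502.

Run:
```python
from h import *
import pickle
c=pickle.load(open('p1.pkl','rb'));k=1.5625
print('lip',onz(c,(297/k,267/k),.0505),'seat',onz(c,(298/k,265/k),.0465),'foot',onz(c,(310/k,249/k),.008))
im=cv2.imread('pics/p1.png');g=cv2.cvtColor(im,cv2.COLOR_BGR2GRAY)
# seat blob
roi=g[120:195,155:240];m=(roi<70).astype(np.uint8)
n,l,s,ce=cv2.connectedComponentsWithStats(m);
for i in range(1,n):
    if s[i,4]>60: print('dark',s[i],ce[i]+[155,120])
p=np.array([0.53296,-.36771,.24004]);R=np.array([[-.9874,.1578,-.0007],[.1578,.9874,.0006],[.001,0,-1]])
def T(x,y,z): return proj(c,p+R@np.array([x,y,z]))*k
print('knob top pred',T(0,0,.0245))
a=np.linspace(0,2*np.pi,73)
for r,z in((.026,.0405),(.023,.033),):
  E=np.array([T(r*np.cos(t),r*np.sin(t),z) for t in a]);print(r,z,'cols',E[:,0].min().round(1),E[:,0].max().round(1),'rows',E[:,1].min().round(1),E[:,1].max().round(1))
```

```text
lip [ 0.50890214 -0.41643896  0.0505    ] seat [ 0.50873819 -0.41662233  0.0465    ] foot [ 0.50792046 -0.41637144  0.008     ]
dark [  0   9  14  58 241] [158.11618257 162.15352697]
dark [ 15  38  18  31 249] [176.53012048 173.59036145]
knob top pred [401.86128533 511.10119335]
0.026 0.0405 cols 295.4 507.2 rows 370.3 553.2
0.023 0.033 cols 302.4 500.7 rows 397.1 566.2
```

Run:
```python
from h import *
s=ctrl.get_calibration('scene');d=ctrl.get_calibration('side');k=1.5625
for a,b in [((635,330),(347,190)),((640,300),(347,167)),((625,372),(348,214)),((482,250),(332,228)),((480,288),(330,272))]:
    X=tri([(s,(a[0]/k,a[1]/k)),(d,(b[0]/k,b[1]/k))]);print(a,X.round(3),(proj(s,X)*k-a).round(1))
```

```text
(635, 330) [ 0.658 -0.573  0.081] [-1.6  1.6]
(640, 300) [ 0.653 -0.568  0.15 ] [-0.1  0.1]
(625, 372) [ 0.655 -0.582 -0.007] [ 0.8 -0.8]
(482, 250) [ 0.689 -0.271  0.15 ] [ 3.2 -3.4]
(480, 288) [ 0.706 -0.263  0.04 ] [-0.4  0.4]
```

drive_tool --pt "0.3 -0.5 -0.3 0 0 0" --pt "0.3 -0.5 -0.3 0 0 0" --pt "0.15 -0.44 -0.3 0 0 0" --pt "0 0 -0.3 0 0 0" --pt "0 0 0 0 0 0" --pt "0 0 0 0 0 0" --pt "0 0 0 0 0 0"

```text
clock: 23.4
position: [0.563, -0.4238, 0.1939]
ee_rot: [[-0.988, 0.156, 0.001], [0.156, 0.988, -0.001], [-0.001, -0.001, -1.0]]
ft_force: [-0.3, 0.2, -2.9]
gripper_width: 0.0513
grasp_force: 54.0
```

Run:
```python
from h import *
import pickle
st=ctrl.state();print(st['position'],st['joint_velocities'].round(1))
c,im=snap('wrist','p2.png');pickle.dump(c,open('p2.pkl','wb'))
for X in ([.5088,-.4165,.0505],[.5088,-.4165,.0465]): print(proj(c,X))
u,v=proj(c,[.5088,-.4165,.0465]).astype(int)
cr=im[max(v-50,0):v+50,u-65:u+65,::-1];print(u-65,max(v-50,0),cr.shape)
cv2.imwrite('pics/p2b.png',cv2.resize(cr,None,fx=6,fy=6,interpolation=cv2.INTER_CUBIC))
```

```text
[ 0.56303452 -0.42377488  0.19394151] [-0.2  0.1 -0.3 -0.  -0.1 -0.1]
[253.79697707 126.92798303]
[253.80807899 126.29099323]
188 76 (100, 130, 3)
```

View pics/p2b.png

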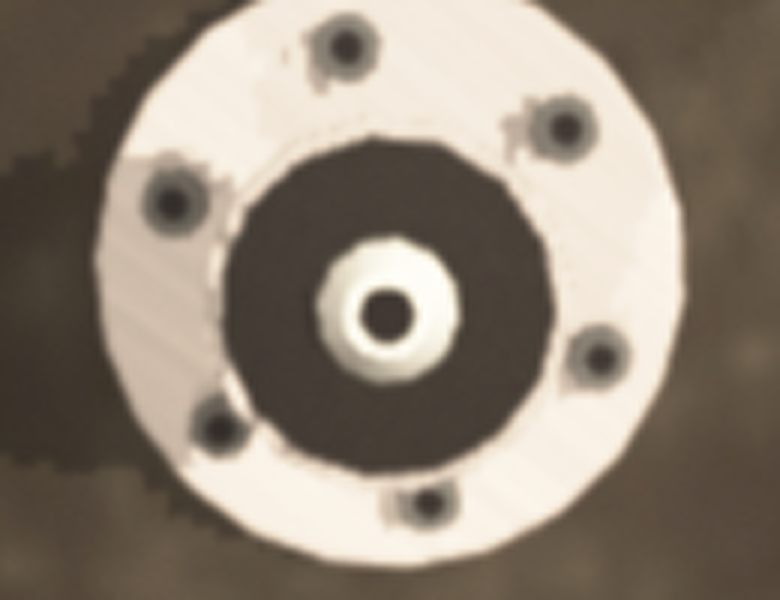

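The port is seen from close by: the seat ring's centre is crop (389,304) and the lip (386,315). That is within about 1 mm of the earlier estimate, so the port is at about (0.5088, -0.4167).

drive_tool --pt "-0.45 0.06 -0.1 0 0 0" --pt "-0.45 0.06 -0.2 0 0 0" --pt "-0.45 0.06 -0.2 0 0 0" --pt "0 0 0 0 0 0" --pt "0 0 0 0 0 0" --pt "0 0 0 0 0 0" --pt "0 0 0 0 0 0"

```text
clock: 24.15
position: [0.5095, -0.4172, 0.1732]
ee_rot: [[-0.988, 0.157, 0.001], [0.157, 0.988, -0.0], [-0.001, -0.0, -1.0]]
ft_force: [-0.6, -0.0, -4.0]
gripper_width: 0.0513
grasp_force: 54.0
```

Run:
```python
from h import *
st=ctrl.state();print(st['position'],st['joint_velocities'].round(1),st['ft_force'])
n=[]
for cam in('side','scene'):
    c,im=snap(cam,cam+'p.png')
    u,v=proj(c,[.5088,-.4167,.08]).astype(int);cr=im[v-28:v+28,u-37:u+37,::-1]
    n.append(cv2.resize(cr,(400,300),interpolation=cv2.INTER_CUBIC))
    a,b=proj(c,[.5088,-.4167,.0465]),proj(c,[*st['position'][:2],st['position'][2]-.1075]); print(cam,(a-(u-37,v-28))*5.4,(b-(u-37,v-28))*5.4)
cv2.imwrite('pics/p3.png',np.hstack(n))
```

```text
[ 0.5094692  -0.41724849  0.17323879] [ 0.   0.1  0.2 -0.  -0.   0. ] [-0.63781831 -0.00493737 -4.02573891]
side [200.9846023  194.28333024] [200.32530577 172.17540688]
scene [195.55035072 207.32637739] [202.43279895 177.58146292]
```

View pics/p3.png

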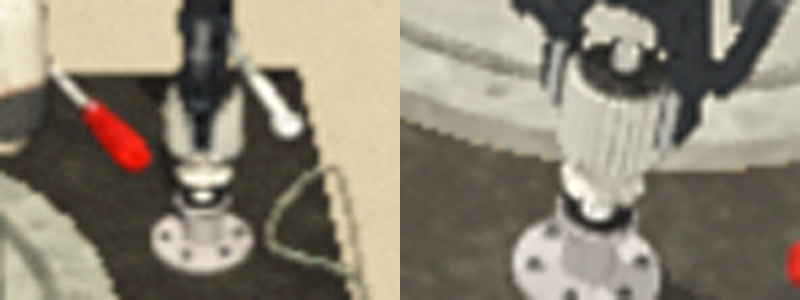

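Both views show the gauge upright right above the port. I'll lower it slowly.

drive_tool --pt "-0.02 0.01 -0.1 0 0 0" --pt "0 0 -0.1 0 0 0" --pt "0 0 -0.1 0 0 0" --pt "0 0 -0.05 0 0 0" --pt "0 0 0 0 0 0" --pt "0 0 0 0 0 0"

```text
clock: 24.85
position: [0.5081, -0.4169, 0.1587]
ee_rot: [[-0.988, 0.157, 0.0], [0.157, 0.988, -0.0], [-0.0, -0.0, -1.0]]
ft_force: [0.3, -0.2, -4.2]
gripper_width: 0.0517
grasp_force: 54.0
```

drive_tool --pt "0 0 -0.03 0 0 0" --pt "0 0 -0.03 0 0 0" --pt "0 0 0 0 0 0" --pt "0 0 0 0 0 0"

```text
clock: 25.25
position: [0.508, -0.4168, 0.1563]
ee_rot: [[-0.988, 0.157, -0.0], [0.157, 0.988, 0.0], [0.0, 0.0, -1.0]]
ft_force: [-0.5, -0.1, -3.6]
gripper_width: 0.0512
grasp_force: 54.0
```

drive_tool --pt "0.02 0 -0.03 0 0 0" --pt "0 0 -0.02 0 0 0" --pt "0 0 0 0 0 0" --pt "0 0 0 0 0 0"

```text
clock: 25.65
position: [0.5088, -0.4168, 0.1543]
ee_rot: [[-0.988, 0.157, -0.0], [0.157, 0.988, 0.0], [0.0, 0.0, -1.0]]
ft_force: [0.2, -0.5, -3.7]
gripper_width: 0.0513
grasp_force: 54.1
```

drive_tool --pt "0 0 -0.02 0 0 0" --pt "0 0 -0.02 0 0 0" --pt "0 0 0 0 0 0" --pt "0 0 0 0 0 0"

```text
clock: 26.05
position: [0.5091, -0.4169, 0.1541]
ee_rot: [[-0.988, 0.157, 0.001], [0.157, 0.988, -0.001], [-0.001, -0.0, -1.0]]
ft_force: [-3.5, 3.7, 8.7]
gripper_width: 0.0512
grasp_force: 55.3
```

drive_tool --pt "-0.015 0.015 0.01 0 0 0" --pt "0 0 0 0 0 0" --pt "0 0 0 0 0 0"

```text
clock: 26.35
position: [0.5086, -0.4166, 0.154]
ee_rot: [[-0.988, 0.157, 0.001], [0.157, 0.988, -0.001], [-0.002, -0.001, -1.0]]
ft_force: [-0.2, -1.2, 6.8]
gripper_width: 0.0513
grasp_force: 55.0
```

drive_tool --pt "0 0 0 0 0 0" --pt "0 0 0 0 0 0" --pt "0 0 0 0 0 0" --pt "0 0 0 0 0 0" --pt "0 0 0.2 0 0 0" --pt "0 0 0.7 0 0 0" --pt "0 0 0.9 0 0 0" --pt "0.5 0 0.9 0 0 0" --pt "0.5 0 0 0 0 0" --pt "0.3 0 0 0 0 0" --pt "0 0 0 0 0 0" --pt "0 0 0 0 0 0" --fingers 0.75

```text
clock: 27.55
position: [0.5598, -0.416, 0.2598]
ee_rot: [[-0.988, 0.157, -0.002], [0.157, 0.988, 0.001], [0.002, 0.001, -1.0]]
ft_force: [0.8, 0.1, -0.1]
gripper_width: 0.0745
grasp_force: 0.0
```

Run:
```python
from h import *
st=ctrl.state();print(st['position'],st['joint_velocities'].round(1))
n=[]
c,im=snap('wrist','q1.png')
u,v=proj(c,[.5088,-.4167,.1]).astype(int);print(u,v)
cr=im[max(0,v-75):v+75,u-100:u+100,::-1];n.append(cv2.resize(cr,(400,300),interpolation=cv2.INTER_CUBIC))
sx=2;ox,oy=u-100,max(0,v-75)
print(cr.shape,'knob pred',(proj(c,[.5088,-.4167,.1295])-(ox,oy))*2,'fin rim',[((proj(c,[.5088+.026*np.cos(t),-.4167+.026*np.sin(t),.1135])-(ox,oy))*2).round(0) for t in np.arange(4)*np.pi/2],'foot',((proj(c,[.5088,-.4167,.008])-(ox,oy))*2))
c,im=snap('scene','q2.png');u,v=proj(c,[.5088,-.4167,.08]).astype(int);cr=im[v-28:v+28,u-37:u+37,::-1]
n.append(cv2.resize(cr,(400,300),interpolation=cv2.INTER_CUBIC));cv2.imwrite('pics/q.png',np.hstack(n))
```

```text
[ 0.55979541 -0.41603753  0.25980752] [-0.4 -0.6  0.4 -0.1  0.  -0. ]
242 131
(150, 200, 3) knob pred [198.18835565 162.88500995] fin rim [array([213., 234.]), array([280., 144.]), array([186.,  73.]), array([121., 169.])] foot [207.60228319 129.70297482]
```

View pics/q.png

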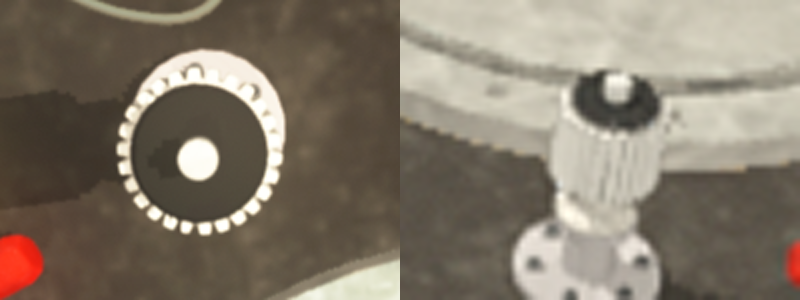

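The gauge stands upright and centred: knob at (198,160) against a predicted (198,163), and the rim is concentric. Next is the nipple.

drive_tool --pt "-0.21 0.99 0 0 0 0" --pt "-0.21 0.99 0 0 0 0" --pt "-0.21 0.99 0 0 0 0" --pt "-0.21 0.99 0 0 0 0" --pt "-0.22 0.99 0 0 0 0" --pt "0 0 -0.9 0 0 0" --pt "0 0 -0.9 0 0 0" --pt "0 0 0 0 0 0" --pt "0 0 0 0 0 0" --fingers 0.4

```text
clock: 28.55
position: [0.5175, -0.2184, 0.1897]
ee_rot: [[-0.988, 0.158, -0.001], [0.158, 0.988, 0.0], [0.001, 0.0, -1.0]]
ft_force: [-0.8, -0.7, 0.7]
gripper_width: 0.0599
grasp_force: 0.0
```

Run:
```python
from h import *
st=ctrl.state();print(st['position'])
c,im=snap('wrist','n1.png')
u,v=proj(c,[.5175,-.2179,.063]);print(u,v)
g=cv2.cvtColor(im,cv2.COLOR_RGB2GRAY)
C=cv2.HoughCircles(cv2.GaussianBlur(g,(3,3),0),cv2.HOUGH_GRADIENT,1,20,param1=80,param2=15,minRadius=25,maxRadius=60)
print(C[0][:6] if C is not None else None); print(ctrl.find_in('nipple','wrist')[:2])
```

```text
[ 0.51752833 -0.21844449  0.18970883]
256.5801451381964 218.00376505814603
[[254.5 216.5  29.9]
 [357.5 169.5  58.3]
 [425.5 332.5  43.6]
 [ 19.5 220.5  41.3]
 [291.5 295.5  52.7]
 [371.5 154.5  42.7]]
[{'bbox': [254.9, 207.4, 61.1, 82.1], 'p': 0.65}]
```

drive_tool --pt "0 0 -0.9 0 0 0" --pt "0 0 -0.7 0 0 0" --pt "0 0 -0.28 0 0 0" --pt "0 0 0 0 0 0" --pt "0 0 0 0 0 0"

```text
clock: 29.15
position: [0.5185, -0.2187, 0.1158]
ee_rot: [[-0.988, 0.157, 0.002], [0.157, 0.988, -0.001], [-0.002, -0.001, -1.0]]
ft_force: [-0.4, 0.9, -0.5]
gripper_width: 0.06
grasp_force: 0.0
```

drive_tool --pt "0 0 0 0 0 0" --pt "0 0 0 0 0 0" --pt "0 0 0 0 0 0" --pt "0 0 0 0 0 0" --pt "0 0 0 0 0 0" --pt "0 0 0 0 0 0" --fingers -1 --squeeze 40

```text
clock: 29.75
position: [0.5186, -0.2185, 0.1159]
ee_rot: [[-0.988, 0.157, 0.003], [0.157, 0.988, -0.001], [-0.003, -0.001, -1.0]]
ft_force: [-1.2, 0.9, 7.4]
gripper_width: 0.0362
grasp_force: 39.1
```

drive_tool --pt "0 0 0.3 0 0 0" --pt "0 0 0.9 0 0 0" --pt "0 0 1 0 0 0" --pt "-0.175 0.95 0 0 0 0" --pt "-0.175 0.95 0 0 0 0" --pt "-0.175 0.95 0 0 0 0" --pt "-0.175 0.95 0 0 0 0" --pt "-0.175 0.95 0 0 0 0" --pt "-0.175 0.95 0 0 0 0" --pt "0 0 -0.8 0 0 0" --pt "0 0 -0.5 0 0 0" --pt "0 0 0 0 0 0"

```text
clock: 30.95
position: [0.4749, 0.0101, 0.1484]
ee_rot: [[-0.988, 0.156, -0.003], [0.156, 0.988, 0.0], [0.003, -0.0, -1.0]]
ft_force: [-0.5, 0.5, -1.5]
gripper_width: 0.0364
grasp_force: 40.4
```

drive_tool --pt "0 0 0 0 0 0" --pt "0 0 0 0 0 0"

```text
clock: 31.15
position: [0.4765, 0.0095, 0.1517]
ee_rot: [[-0.987, 0.158, 0.002], [0.158, 0.987, -0.0], [-0.002, 0.0, -1.0]]
ft_force: [0.2, 0.3, -1.6]
gripper_width: 0.0363
grasp_force: 40.4
```

Run:
```python
from h import *
st=ctrl.state();print(st['position'],st['ft_force'],st['joint_velocities'].round(1))
O=np.array([.5753,-.0062]);u=np.array([.9874,-.1582]);v=np.array([.1582,.9874])
d=st['position'][:2]-O;print('rail',d@u,d@v,'yaw',np.degrees(np.arctan2(st['ee_rot'][1,0],-st['ee_rot'][0,0])))
```

```text
[0.47645536 0.00952557 0.15170651] [ 0.18656325  0.30782702 -1.55612526] [-0.  -0.1  0.2 -0.1 -0.3 -0. ]
rail -0.100086981463161 -0.00010978999998374588 yaw 9.07074765765325
```

drive_tool --pt "0 0 -0.4 0 0 0" --pt "0 0 -0.34 0 0 0" --pt "0 0 0 0 0 0" --pt "0 0 0 0 0 0" --pt "0.25 -0.04 0 0 0 0" --pt "0.25 -0.04 0 0 0 0" --pt "0.25 -0.04 0 0 0 0" --pt "0.25 -0.04 0 0 0 0" --pt "0 0 0 0 0 0"

```text
clock: 32.05
position: [0.5171, 0.0031, 0.1202]
ee_rot: [[-0.988, 0.157, -0.0], [0.157, 0.988, -0.0], [0.0, -0.0, -1.0]]
ft_force: [-1.1, -0.8, -1.7]
gripper_width: 0.0366
grasp_force: 40.5
```

drive_tool --pt "0.2 -0.032 0.015 0 0 0" --pt "0.35 -0.056 0 0 0 0" --pt "0.35 -0.056 0 0 0 0" --pt "0.35 -0.056 0 0 0 0" --pt "0.35 -0.056 0 0 0 0" --pt "0.35 -0.056 0 0 0 0" --pt "0.15 -0.024 0 0 0 0" --pt "0 0 0 0 0 0" --pt "0 0 0 0 0 0" --pt "0 0 0 0 0 0"

```text
clock: 33.05
position: [0.5994, -0.01, 0.1209]
ee_rot: [[-0.988, 0.157, -0.0], [0.157, 0.988, -0.0], [0.0, -0.0, -1.0]]
ft_force: [-0.4, 0.4, -0.8]
gripper_width: 0.0366
grasp_force: 40.5
```

drive_tool --pt "0.04 -0.006 0 0 0 0" --pt "0 0 -0.04 0 0 0" --pt "0 0 -0.03 0 0 0" --pt "0 0 0 0 0 0" --pt "0 0 0 0 0 0"

```text
clock: 33.55
position: [0.6018, -0.0102, 0.119]
ee_rot: [[-0.988, 0.157, 0.001], [0.157, 0.988, 0.0], [-0.001, 0.0, -1.0]]
ft_force: [-0.7, 1.1, 6.8]
gripper_width: 0.0364
grasp_force: 40.9
```

drive_tool --pt "-0.02 0.003 0.02 0 0 0" --pt "0 0 0 0 0 0" --pt "0 0 0 0 0 0"

```text
clock: 33.85
position: [0.6007, -0.0101, 0.119]
ee_rot: [[-0.988, 0.157, 0.0], [0.157, 0.988, 0.0], [-0.0, 0.0, -1.0]]
ft_force: [-0.1, 1.1, 3.5]
gripper_width: 0.0366
grasp_force: 40.7
```

drive_tool --pt "0 0 0 0 0 0" --pt "0 0 0 0 0 0" --pt "0 0 0 0 0 0" --pt "0 0 0 0 0 0" --pt "0 0 0.4 0 0 0" --pt "0 0 0.9 0 0 0" --pt "0 0 0.6 0 0 0" --pt "0 0 0 0 0 0" --pt "0 0 0 0 0 0" --fingers 0.4

```text
clock: 34.75
position: [0.6008, -0.0102, 0.1961]
ee_rot: [[-0.988, 0.157, 0.002], [0.157, 0.988, -0.0], [-0.002, 0.0, -1.0]]
ft_force: [-1.0, 0.2, 0.1]
gripper_width: 0.06
grasp_force: 0.0
```

Run:
```python
from h import *
st=ctrl.state();print(st['position'])
c,im=snap('wrist','n2.png')
print('pred',proj(c,[.6,-.0102,.066]))
g=cv2.cvtColor(im,cv2.COLOR_RGB2GRAY)
C=cv2.HoughCircles(cv2.GaussianBlur(g,(3,3),0),cv2.HOUGH_GRADIENT,1,20,param1=80,param2=15,minRadius=22,maxRadius=45)
print(C[0][:4]); print(ctrl.find_in('nipple','wrist')[:1])
cv2.imwrite('pics/n2b.png',cv2.resize(im[:,:,::-1],(800,600),interpolation=cv2.INTER_CUBIC))
```

```text
[ 0.60079074 -0.01019681  0.19608473]
pred [255.5089144  214.68523822]
[[111.5 263.5  44.4]
 [255.5 211.5  29.9]
 [137.5 231.5  34. ]
 [448.5 136.5  36.6]]
[{'bbox': [254.9, 202.7, 57.7, 80.8], 'p': 0.66}]
```

View pics/n2b.png

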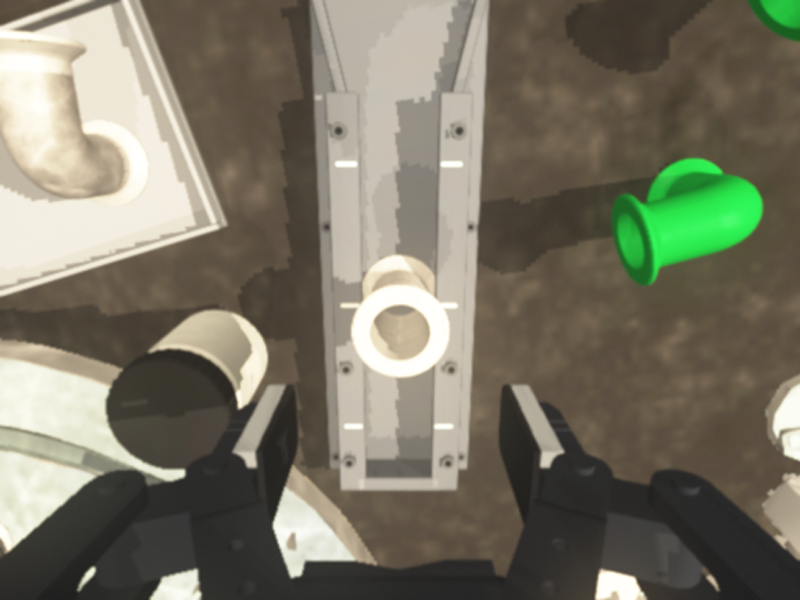

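The nipple stands at the middle marks, its ring at (401,330) and marks at row 305. The elbow is still in the tray at (60,120) and everything else is in place. Next is the elbow.

drive_tool --pt "-0.595 -0.8 0 0 0 0" --pt "-0.595 -0.8 0 0 0 0" --pt "-0.595 -0.8 0 0 0 0" --pt "-0.595 -0.8 0 0 0 0" --pt "0 0 0 0 0 0" --pt "0 0 -0.9 0 0 0" --pt "0 0 -0.7 0 0 0" --pt "0 0 -0.5 0 0 0" --pt "0 0 -0.26 0 0 0" --pt "0 0 0 0 0 0" --pt "0 0 0 0 0 0"

```text
clock: 35.95
position: [0.5058, -0.1381, 0.1011]
ee_rot: [[-0.988, 0.157, 0.0], [0.157, 0.988, -0.0], [-0.0, 0.0, -1.0]]
ft_force: [-0.1, 0.8, 0.1]
gripper_width: 0.06
grasp_force: 0.0
```

drive_tool --pt "0 0 0 0 0 0" --pt "0 0 0 0 0 0" --pt "0 0 0 0 0 0" --pt "0 0 0 0 0 0" --pt "0 0 0 0 0 0" --pt "0 0 0 0 0 0" --pt "0 0 0 0 0 0" --fingers -1 --squeeze 40

```text
clock: 36.65
position: [0.5058, -0.1382, 0.1016]
ee_rot: [[-0.988, 0.157, 0.001], [0.157, 0.988, -0.0], [-0.001, -0.0, -1.0]]
ft_force: [-0.6, 0.7, 6.1]
gripper_width: 0.0269
grasp_force: 40.0
```

drive_tool --pt "0 0 0.3 0 0 0" --pt "0 0 0.85 0 0 0" --pt "-0.209 0.749 0 0 0 0" --pt "-0.209 0.749 0 0 0 0" --pt "-0.209 0.749 0 0 0 0" --pt "-0.209 0.749 0 0 0 0" --pt "-0.209 0.749 0 0 0 0" --pt "0 0 0 0 0 0" --pt "0 0 0 0 0 0" --pt "0 0 0 0 0 0"

```text
clock: 37.65
position: [0.4639, 0.0111, 0.1469]
ee_rot: [[-0.988, 0.157, 0.0], [0.157, 0.988, -0.0], [-0.0, -0.0, -1.0]]
ft_force: [0.2, 0.7, -1.2]
gripper_width: 0.0271
grasp_force: 40.0
```

Run:
```python
from h import *
st=ctrl.state();print(st['position'],st['ft_force'])
O=np.array([.5753,-.0062]);u=np.array([.9874,-.1582]);v=np.array([.1582,.9874])
d=st['position'][:2]-O;print('rail',d@u,d@v)
for f in('g2','n2'):
    g=cv2.cvtColor(cv2.imread('pics/%s.png'%f),cv2.COLOR_BGR2GRAY)
    print(f,cv2.HoughCircles(cv2.GaussianBlur(g,(3,3),0),cv2.HOUGH_GRADIENT,1,20,param1=80,param2=15,minRadius=25,maxRadius=40)[0][:3])
```

```text
[0.46385017 0.01112201 0.14694166] [ 0.19537504  0.65581226 -1.20604475]
rail -0.11278590279288943 -0.0005276125523085533
g2 [[257.5 225.5  36. ]
 [128.5 246.5  37.2]
 [256.5 200.5  27.1]]
n2 [[256.5 209.5  31.6]
 [137.5 231.5  33.8]
 [106.5 259.5  39.4]]
```

drive_tool --pt "0 0.012 -0.5 0 0 0" --pt "0 0 -0.3 0 0 0" --pt "0 0 -0.18 0 0 0" --pt "0 0 0 0 0 0" --pt "0 0 0 0 0 0" --pt "0 0 0 0 0 0"

```text
clock: 38.25
position: [0.464, 0.012, 0.108]
ee_rot: [[-0.988, 0.157, 0.001], [0.157, 0.988, -0.0], [-0.001, 0.0, -1.0]]
ft_force: [0.2, -0.1, -1.4]
gripper_width: 0.0268
grasp_force: 39.9
```

drive_tool --pt "0.2 -0.032 0 0 0 0" --pt "0.25 -0.04 0 0 0 0" --pt "0.25 -0.04 0 0 0 0" --pt "0 0 0 0 0 0" --pt "0 0 0 0 0 0"

```text
clock: 38.75
position: [0.4918, 0.0076, 0.107]
ee_rot: [[-0.988, 0.157, -0.001], [0.157, 0.988, 0.0], [0.001, -0.0, -1.0]]
ft_force: [0.6, -0.0, -1.9]
gripper_width: 0.0268
grasp_force: 39.9
```

drive_tool --pt "0.25 -0.041 0 0 0 0" --pt "0.25 -0.041 0 0 0 0" --pt "0.25 -0.041 0 0 0 0" --pt "0.25 -0.041 0 0 0 0" --pt "0.22 -0.036 0 0 0 0" --pt "0 0 0 0 0 0" --pt "0 0 0 0 0 0" --pt "0 0 0 0 0 0"

```text
clock: 39.55
position: [0.5401, -0.0003, 0.1072]
ee_rot: [[-0.988, 0.157, -0.0], [0.157, 0.988, 0.0], [0.0, -0.0, -1.0]]
ft_force: [1.3, -0.9, -1.9]
gripper_width: 0.027
grasp_force: 40.0
```

drive_tool --pt "0.01 -0.01 -0.03 0 0 0" --pt "0 0 -0.03 0 0 0" --pt "0 0 -0.01 0 0 0" --pt "0 0 0 0 0 0" --pt "0 0 0 0 0 0"

```text
clock: 40.05
position: [0.5408, -0.0008, 0.1046]
ee_rot: [[-0.988, 0.157, 0.0], [0.157, 0.988, 0.0], [-0.0, 0.0, -1.0]]
ft_force: [-2.4, -0.3, 1.5]
gripper_width: 0.0271
grasp_force: 40.2
```

drive_tool --pt "0 0 -0.01 0 0 0" --pt "0 0 0 0 0 0" --pt "0 0 0 0 0 0" --pt "0 0 0 0 0 0" --pt "0 0 0 0 0 0" --fingers 0.4

```text
clock: 40.55
position: [0.5408, -0.0008, 0.1041]
ee_rot: [[-0.988, 0.157, -0.0], [0.157, 0.988, -0.0], [0.0, -0.0, -1.0]]
ft_force: [0.6, 0.3, -0.7]
gripper_width: 0.0595
grasp_force: 0.0
```

drive_tool --pt "0 0 0.3 0 0 0" --pt "0 0 0.9 0 0 0" --pt "0 0 0.9 0 0 0" --pt "0 0 0.9 0 0 0" --pt "0 0 0.9 0 0 0" --pt "-0.25 0 0.9 0 0 0" --pt "-0.25 0 0.5 0 0 0" --pt "0 0 0 0 0 0" --pt "0 0 0 0 0 0" --pt "0 0 0 0 0 0"

```text
clock: 41.55
position: [0.5208, -0.0008, 0.3151]
ee_rot: [[-0.988, 0.157, -0.001], [0.157, 0.988, 0.0], [0.001, -0.0, -1.0]]
ft_force: [0.1, -0.2, -0.5]
gripper_width: 0.0597
grasp_force: 0.0
```

Run:
```python
from h import *
st=ctrl.state();print(st['position'])
c,im=snap('wrist','e2.png');cr=im[130:384,130:400,::-1]
O=np.array([.5753,-.0062]);u=np.array([.9874,-.1582])
for n,x,z in(('front',-.041,.025),('mid',.025,.025),('nip',.025,.066),('outlet front rim',-.075,.051)): print(n,(proj(c,[*(O+u*x),z])-130)*2.0)
c2,s=snap('scene','e3.png');k=s[130:290,140:340,::-1]
cv2.imwrite('pics/fin.png',np.hstack([cv2.resize(cr,(400,376),interpolation=cv2.INTER_CUBIC)*1,cv2.resize(k,(400,376),interpolation=cv2.INTER_CUBIC)]))
```

```text
[ 0.52077646 -0.00078285  0.3151329 ]
front [256.14594145  93.41795609]
mid [255.73294569 203.27887531]
nip [256.5388476 234.3995242]
outlet front rim [256.95721729  40.1856928 ]
```

View pics/fin.png

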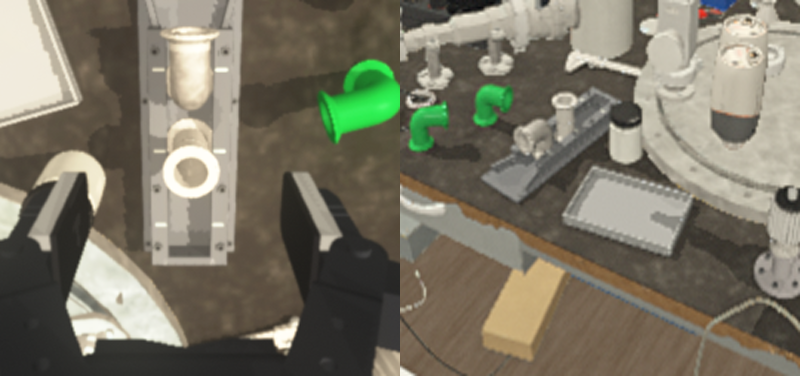

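Elbow and nipple are back at the front and middle marks, the tray is empty, the gauge is upright on the port at (785,225), and the jar is untouched. The arm is clear, so I'm handing in.

```bash
python3 -c "
from workcell import ctrl
print(ctrl.hand_in())"
```

```text
the job is handed in; nothing more can be done
None
```

The job is handed in at about 42 s on the robot's clock: the gauge is seated upright and centred on the port, the elbow and nipple are back at their places in the rail, and the jar, tin and clamp were not touched.

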